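Sweep the loose nuts into the catch drawer and shut it

TASK

With the fingertips, sweep the three loose rusty nuts along the stand's work top and over its open front edge so that they drop into the catch drawer, then push the drawer fully shut with the nuts in it. Pick nothing up: the nuts are only to be pushed, never lifted. Leave the ball bearing lying where it is on the stand, and leave the tools on the bench alone.

Things in the scene. Friction and masses are not known exactly. Their poses are not given: they have to be found in the camera images.
- stand: low wooden fitting stand with a flat sheet-metal work top, 250 (its x) x 240 (its y) mm, top 74 mm above the bench, screwed down by a small steel angle on either side. Origin: centre of its underside; x points from the open front edge to the back, z up. Rims 12 mm high on three sides: back (inner face at x = +117 mm) and sides (inner faces at y = +-102 mm)
- stand_edge (a point): middle of the stand's open front edge (its x = -125 mm), on the level of the work top; axes as the stand's. This edge has no rim: what is swept over it drops into the open drawer
- drawer (a joint): how far the catch drawer under the stand is open, m: 0 = shut, front panel against the stand; at most 0.15. It slides out along the stand's -x; about 1.5 N of friction and a little damping; no latch, no spring
- drawer_face (a point): centre of the outer face of the drawer's flat wooden front panel, 35 mm above the bench; moves with the drawer; axes as the stand's, the face looks along -x. The panel is 236 mm wide (y), 12 mm thick and reaches from 4 to 67 mm above the bench; a finger notch 70 mm wide in the middle of its upper edge goes down to 48 mm
- drawer_in (a point): centre of the drawer's inner floor, 14 mm above the bench; moves with the drawer; axes as the stand's. The inside is 226 (x) x 206 mm (y); its walls rise to 59 mm above the bench; the part under the stand has 48 mm of free height
- nut_large: the large one of three rusty brown hexagon nuts, 41 mm across corners, 36 mm across flats, 19 mm high, lying flat on the work top; origin: centre of its underside, z along the thread
- nut_medium: the medium one of three rusty brown hexagon nuts, 34 mm across corners, 30 mm across flats, 16 mm high, lying flat on the work top; origin: centre of its underside, z along the thread
- nut_small: the small one of three rusty brown hexagon nuts, 27 mm across corners, 24 mm across flats, 13 mm high, lying flat on the work top; origin: centre of its underside, z along the thread
- bearing: bright steel ball bearing lying flat on the work top beside the nuts, 62 mm across, 16 mm high; origin: centre of its underside; stays where it is
- spanner: dark steel combination spanner, 161 mm long, lying on the bench near the stand; origin: middle of its underside; not part of the job
- driver: screwdriver with a red handle, 170 mm long, lying on the bench; origin: middle of its underside; not part of the job
- tape: yellow and black tape measure, 62x94x37 mm, on the bench; origin: centre of its underside; not part of the job

How it is judged:
By the outcome, as a careful person would: the job done as asked, in the order asked, and still so for the second after the job is handed in, with the robot touching nothing.
It also fails if it takes over 62 s, if anything falls off the work surface, if the arm or the gripper's body presses on something with over 40 N, if the wrist force passes 120 N, or if a joint passes its speed limit or range.

ROBOT

A 7-joint arm with a two-finger parallel gripper is mounted at the origin on a cart in front of the work surface, level with it; the furniture and walls round the work are solid. World frame = base frame: x ahead of the robot, y to its left, z up, the work surface at z = 0. Lengths are in m, angles in rad, forces in N, time in s.
With the tool pointing down it reaches from about 0.425 to 0.875 m from the base axis. Payload 8.4 kg.
Tool frame: the origin (TCP) lies midway between the tips of the shut fingers; the grasp point (between the pads) lies 19 mm behind it (manip.grip_point_offset is the distance from the TCP to the grasp point, in m); z points along the fingers, y is the line along which they close (so a half turn about z gives the same grasp; the last joint's range is limited). The gripper opens to 85 mm and grips with 20 to 120 N. Pads are 22 mm wide; open, the fingers measure 114 mm over their backs; the gripper's body (76 mm by 85 mm) begins 54 mm behind the grasp point. The pads swing forward as they close: fully open they stand 13 mm farther back than shut.
Start: joints at [-1.343, 0.333, 0.04, 1.465, -0.013, 1.343, -0.059], TCP at [0.209, 0.616, 0.231] pointing down, gripper open.
Joint ranges: [-2.58, 2.58], [-0.38, 2.09], [-1.3, 1.39], [0.25, 2.4], [-1.5, 4.64], [0.08, 2.09], [-2.65, 2.65]. Speed limits (rad/s): [2.22, 2.22, 2.79, 2.79, 3.14, 3.14, 3.14].

INTERFACE

Orientations are given as a unit quaternion [x, y, z, w].
In Python, from plant import manip, cams gives the robot as it stands.
- The arm moves only by the tool step_arm, never from a script. Its argument "deltas" is a list of rows, each an object of numbers: "dx", "dy", "dz": the shift along the world's x, y, z in cm; "rx", "ry", "rz": the turn, a rotation vector about the world's x, y, z in rad. A call has 1 to 12 rows; each row is the pose to reach, as a shift and turn from the pose commanded when the call began; what a row does not reach only later rows make up. A row lasts 1/12 s, in which the tool goes at most 41.7 mm and 7.16 degrees, less where a joint would pass 70% of its speed; a pose out of reach is approached as far as the arm can. A call with a gripper value outside its range is refused whole. "gripper" is the opening, from 0 (shut) to 1 (fully open), set as the call begins (left out, the last holds). The fingers move at their own pace and stop on an object; "newtons" is the grip in N (left out, the last holds). Time passes only in rows, so rows that repeat a pose let the fingers close. It gives the time, the measured TCP pose, the force, the opening and the grip force at its end, in the units of the state.
- manip.observe(): the state, without advancing time (a new reading comes with each control period).
- cams.grab_frame(name): name is "scene" or "top" or "wrist"; returns the picture (384x512x3 uint8, red, green, blue); there is no depth.
- cams.get_calibration(name): a dict with "fx", "fy", "cx", "cy" (pixels), "k1" (the pictures are not rectified: a ray, as slopes to the right and down, at radius r is drawn at 1 + k1 r^2 times it, then the intrinsics apply), "world_from_camera" (4x4, takes a point from camera to world coordinates); the wrist camera has in their place "mount" (4x4, takes a point from camera to tool coordinates, whose origin is the TCP and whose axes are the flange's). Camera axes: x right, y down, z forward; pixel columns grow to the right and rows downward; lengths in m; the calibration is good to about 2 mm. A picture is of the moment at which its call begins: read the wrist's pose just before it. get_calibration takes no time and is no camera call.
- manip.hand_in(): hands the job in; it is judged then, once.
Trained networks look in the newest picture that a camera, given by its name, has taken for a name from the list of things; names that differ only in an ending like _2 or _b are one class to them, and where a whole thing is asked for, a point or a joint stands for the part that bears it (a point fixed in the world has none). Each returns a list of dicts, best first, with "confidence" (0 to 1); they miss things now and then, are a little off and sometimes report something else, mostly with a low value. They report only what shows in the picture. A call takes as long as a camera call.
- cams.search_frame(camera, target): "point" ([column, row] in pixels, amid what is visible of it).
- cams.trace(camera, target): "region" (384x512 bool, what is visible of it) and "point" ([column, row] in pixels, amid what is visible of it).
- cams.place_of(camera, target): "point" ([column, row] in pixels: a listed point, or the origin of a listed thing).
The state is a dict: "time": time; "qpos": joint angles; "qvel": joint speeds; "tau": joint torques, N m; "position": TCP position; "tool_rot": TCP orientation; "force": force on the tool from outside, world axes, zero at the start; "wrist_torque": the same for the moment, N m; "gripper_width": finger opening in m; "grip_force": force on a finger pad.
Only numpy, scipy, OpenCV 4.12 (cv2) and the standard library are available. Lean on these libraries where they do the work, as an engineer would, in place of code of your own. Each camera call takes 0.05 s, during which the arm holds its last target. There are 200 camera calls.

## Working session

There is one attempt and no reset: what is moved stays moved. The work goes in short steps, Python scripts to look and compute and a tool call to move; the robot and the scene stay as the last step left them, time stands still between calls to the robot, and variables do not carry over. Pictures are saved under pics/ and viewed, at most 13 in all, crops included, and the job is handed in when it is done.

Besides the shell and the picture viewer there is one more tool, called in YAML: its name, and indented under it one key for each argument. step_arm: Moves the arm, as the interface text tells. Its arguments: {"type":"object","properties":{"deltas":{"type":"array","items":{"type":"object","properties":{"dx":{"type":"number"},"dy":{"type":"number"},"dz":{"type":"number"},"rx":{"type":"number"},"ry":{"type":"number"},"rz":{"type":"number"}}}},"gripper":{"type":"number"},"newtons":{"type":"number"}},"required":["deltas"]}

```bash
mkdir -p pics
cat > h.py <<'E'
import numpy as np, cv2
from plant import manip, cams
from scipy.spatial.transform import Rotation as R
def ray(cam,uv):
    c=cams.get_calibration(cam)
    if 'world_from_camera' in c: T=np.array(c['world_from_camera'])
    else:
        s=manip.observe(); W=np.eye(4); W[:3,:3]=R.from_quat(s['tool_rot']).as_matrix(); W[:3,3]=s['position']; T=W@np.array(c['mount'])
    d=np.array([(uv[0]-c['cx'])/c['fx'],(uv[1]-c['cy'])/c['fy']]); u=d.copy()
    for _ in range(20): u=d/(1+c['k1']*(u@u))
    return T[:3,3],T[:3,:3]@np.array([u[0],u[1],1])
def at_z(cam,uv,z):
    o,d=ray(cam,uv); return o+d*(z-o[2])/d[2]
E
python3 - <<'E'
from h import *
s=manip.observe(); print(s['position'],s['tool_rot'],s['gripper_width'],s['force'])
Z=dict(stand_edge=.074,drawer_face=.035,drawer_in=.014,nut_large=.074,nut_medium=.074,nut_small=.074,bearing=.074,stand=0)
for cam in ['top','scene']:
    im=cams.grab_frame(cam); cv2.imwrite(f'pics/{cam}0.png',im[:,:,::-1])
    for n,z in Z.items():
        for r in cams.place_of(cam,n)[:2]:
            print(cam,n,np.round(r['point'],1),round(r['confidence'],2),np.round(at_z(cam,r['point'],z),4))
E
```

```text
[0.20851939 0.61515472 0.23041868] [ 1.62687452e-01  9.86677316e-01 -8.11623573e-04 -9.11751985e-05] 0.08553210511889624 [0.38667785 0.27062388 0.20328707]
top stand_edge [168.9 214.7] 0.87 [ 0.5028 -0.1195  0.074 ]
top drawer_face [134.2 225.1] 0.84 [ 0.4726 -0.0146  0.035 ]
top drawer_face [217.9 210.2] 0.6 [ 0.5289 -0.251   0.035 ]
top drawer_in [178.8 217.8] 0.79 [ 0.5034 -0.1368  0.014 ]
top drawer_in [133.6 225. ] 0.19 [ 0.475  -0.0067  0.014 ]
top nut_large [231.2 228.2] 0.49 [ 0.4749 -0.2947  0.074 ]
top nut_large [226.7 203.4] 0.46 [ 0.5433 -0.2777  0.074 ]
top nut_medium [214.9 211. ] 0.58 [ 0.5202 -0.2464  0.074 ]
top nut_medium [232.4 228.1] 0.42 [ 0.4754 -0.2979  0.074 ]
top nut_small [187.4 220.4] 0.55 [ 0.4898 -0.1723  0.074 ]
top bearing [223.2 184.6] 0.55 [ 0.5963 -0.2642  0.074 ]
top stand [212.6 212.3] 0.92 [ 0.5271 -0.2326  0.    ]
top stand [171.1 137.6] 0.69 [ 0.7518 -0.0874  0.    ]
scene stand_edge [251.  262.9] 0.88 [ 0.5059 -0.1184  0.074 ]
scene drawer_face [236.3 312. ] 0.59 [ 0.481  -0.0218  0.035 ]
scene drawer_in [260.2 282.7] 0.95 [ 0.4972 -0.1409  0.014 ]
scene nut_large [300.3 223.8] 0.59 [ 0.4845 -0.304   0.074 ]
scene nut_large [274.5 221.6] 0.47 [ 0.5395 -0.284   0.074 ]
scene nut_medium [303.8 224.5] 0.49 [ 0.4763 -0.3051  0.074 ]
scene nut_small [269.6 251.4] 0.56 [ 0.493  -0.1716  0.074 ]
scene bearing [250.4 215.3] 0.86 [ 0.6016 -0.2823  0.074 ]
scene stand [269.4 261.7] 0.59 [ 0.5243 -0.2333  0.    ]
```

View pics/top0.png

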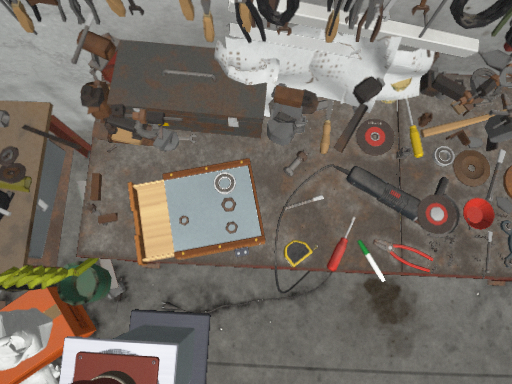

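View pics/scene0.png

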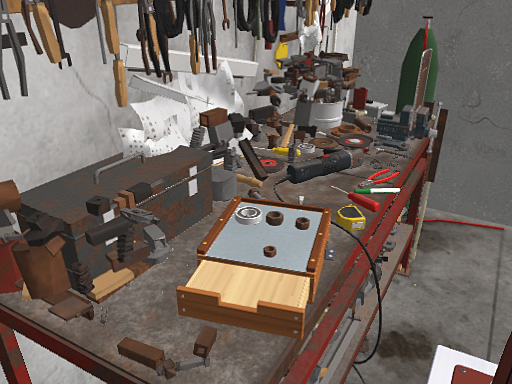

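Top view: the stand lies with its open edge facing +y (left in the picture), with the drawer open. The bearing is at (224,183) and the large and medium nuts near (229,204) and (232,228). The small nut is at (184,220). I'll bring the arm over the stand for a wrist view.

step_arm:
  deltas:
    - {"dx":2,"dy":-2,"dz":3}
    - {"dx":4,"dy":-5,"dz":6}
    - {"dx":6,"dy":-8,"dz":9}
    - {"dx":7,"dy":-11,"dz":11}
    - {"dx":9,"dy":-14,"dz":13}
    - {"dx":11,"dy":-17.5,"dz":13}
    - {"dx":13,"dy":-21,"dz":13}
    - {"dx":15,"dy":-24.5,"dz":13}
    - {"dx":17,"dy":-28,"dz":13}
    - {"dx":19,"dy":-31,"dz":13}
    - {"dx":21,"dy":-34,"dz":13}
    - {"dx":22,"dy":-37,"dz":13}
  gripper: 0

```text
invalid input
```

step_arm:
  deltas:
    - {"dx":1,"dy":-3.5,"rz":-0.1}
    - {"dx":2,"dy":-7,"rz":-0.2}
    - {"dx":3,"dy":-10.5,"rz":-0.3}
    - {"dx":4,"dy":-14,"rz":-0.4}
    - {"dx":5,"dy":-17.5,"rz":-0.5}
    - {"dx":6,"dy":-21,"rz":-0.6}
    - {"dx":7,"dy":-24.5,"rz":-0.7}
    - {"dx":8,"dy":-28,"rz":-0.8}
    - {"dx":8,"dy":-31.5,"rz":-0.9}
    - {"dx":8,"dy":-35,"rz":-1.0}
    - {"dx":8,"dy":-38,"rz":-1.06}
    - {"dx":8,"dy":-38,"rz":-1.06}

```text
invalid input
```

Run:
```python
from h import *
s=manip.observe(); print(s['time'],s['position'],s['tool_rot'],s['qpos'],s['gripper_width'])
print(np.round(cams.get_calibration('wrist')['mount'],3))
Z=dict(stand_edge=.074,drawer_face=.035,drawer_in=.014,nut_large=.074,nut_medium=.074,nut_small=.074,bearing=.074,stand=0)
im=cams.grab_frame('wrist'); cv2.imwrite('pics/w1.png',im[:,:,::-1])
for n,z in Z.items():
    for r in cams.place_of('wrist',n)[:2]:
        print(n,np.round(r['point'],1),round(r['confidence'],2),np.round(at_z('wrist',r['point'],z),4))
```

```text
0.9 [0.20867189 0.61555449 0.23127873] [ 1.62692138e-01  9.86676880e-01 -4.49034024e-05 -1.77680518e-06] [-1.34318714  0.33322867  0.03990501  1.46542183 -0.01338907  1.34329766
 -0.05849473] 0.08542851935630566
[[-0.    -0.948 -0.319  0.083]
 [ 1.    -0.    -0.001  0.001]
 [ 0.001 -0.319  0.948 -0.143]
 [ 0.     0.     0.     1.   ]]
```

View pics/w1.png

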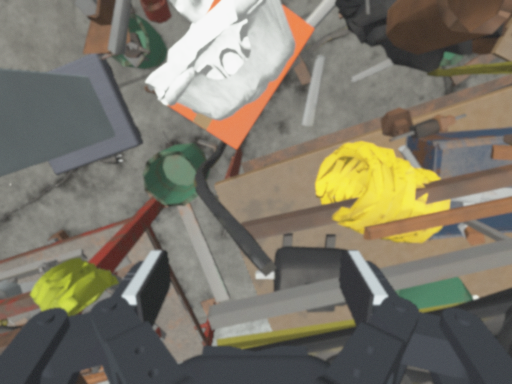

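The moves were refused, so the arm is still at the start and the wrist picture shows only the clutter beside the bench. I'll retry with all six fields in each row.

step_arm:
  deltas:
    - {"dx":2,"dy":-2,"dz":3,"rx":0,"ry":0,"rz":0}
    - {"dx":4,"dy":-5,"dz":6,"rx":0,"ry":0,"rz":0}
    - {"dx":6,"dy":-8,"dz":9,"rx":0,"ry":0,"rz":0}
    - {"dx":7,"dy":-11,"dz":11,"rx":0,"ry":0,"rz":0}
    - {"dx":9,"dy":-14,"dz":13,"rx":0,"ry":0,"rz":0}
    - {"dx":11,"dy":-17.5,"dz":13,"rx":0,"ry":0,"rz":0}
    - {"dx":13,"dy":-21,"dz":13,"rx":0,"ry":0,"rz":0}
    - {"dx":15,"dy":-24.5,"dz":13,"rx":0,"ry":0,"rz":0}
    - {"dx":17,"dy":-28,"dz":13,"rx":0,"ry":0,"rz":0}
    - {"dx":19,"dy":-31,"dz":13,"rx":0,"ry":0,"rz":0}
    - {"dx":21,"dy":-34,"dz":13,"rx":0,"ry":0,"rz":0}
    - {"dx":22,"dy":-37,"dz":13,"rx":0,"ry":0,"rz":0}
  gripper: 0

```text
time: 2.35
position: [0.4303, 0.2432, 0.3614]
tool_rot: [0.164, 0.987, 0.0, 0.0]
force: [0.2, -0.5, -1.2]
gripper_width: -0.0002
grip_force: 0.0
```

step_arm:
  deltas:
    - {"dx":1,"dy":-3.5,"dz":0,"rx":0,"ry":0,"rz":-0.1}
    - {"dx":2,"dy":-7,"dz":0,"rx":0,"ry":0,"rz":-0.2}
    - {"dx":3,"dy":-10.5,"dz":0,"rx":0,"ry":0,"rz":-0.3}
    - {"dx":4,"dy":-14,"dz":0,"rx":0,"ry":0,"rz":-0.4}
    - {"dx":5,"dy":-17.5,"dz":0,"rx":0,"ry":0,"rz":-0.5}
    - {"dx":6,"dy":-21,"dz":0,"rx":0,"ry":0,"rz":-0.6}
    - {"dx":7,"dy":-24.5,"dz":0,"rx":0,"ry":0,"rz":-0.7}
    - {"dx":8,"dy":-28,"dz":0,"rx":0,"ry":0,"rz":-0.8}
    - {"dx":8,"dy":-31.5,"dz":0,"rx":0,"ry":0,"rz":-0.9}
    - {"dx":8,"dy":-35,"dz":0,"rx":0,"ry":0,"rz":-1.0}
    - {"dx":8,"dy":-38,"dz":0,"rx":0,"ry":0,"rz":-1.06}
    - {"dx":8,"dy":-38,"dz":0,"rx":0,"ry":0,"rz":-1.06}

```text
time: 3.35
position: [0.5074, -0.1417, 0.3619]
tool_rot: [0.644, 0.765, -0.0, 0.001]
force: [0.4, -0.7, -1.3]
gripper_width: 0.0004
grip_force: 0.0
```

```bash
cat > look.py <<'E'
from h import *
import sys
s=manip.observe(); print(s['time'],s['position'],s['tool_rot'],s['qpos'],s['gripper_width'])
Z=dict(stand_edge=.074,drawer_face=.035,drawer_in=.014,nut_large=.074,nut_medium=.074,nut_small=.074,bearing=.074,stand=0)
im=cams.grab_frame('wrist'); cv2.imwrite(f'pics/{sys.argv[1]}.png',im[:,:,::-1])
for n in sys.argv[2:] or Z:
    for r in cams.place_of('wrist',n)[:2]:
        print(n,np.round(r['point'],1),round(r['confidence'],2),np.round(at_z('wrist',r['point'],Z[n]),4))
E
python3 look.py w2
```

```text
3.35 [ 0.50735989 -0.14171762  0.36186774] [ 6.44143200e-01  7.64904218e-01 -3.69989337e-04  9.68538169e-04] [-0.54461499  0.02060533  0.75567601  1.57449409 -0.01256961  1.55073978
  0.38217915] 0.0003545405797830141
stand_edge [254.2 135. ] 0.85 [ 0.5031 -0.1115  0.074 ]
drawer_face [248.2  62.1] 0.63 [ 0.4764 -0.0133  0.035 ]
drawer_in [258.8 202.2] 0.67 [ 0.5342 -0.2302  0.014 ]
drawer_in [253.5 141.1] 0.66 [ 0.5055 -0.127   0.014 ]
nut_large [256.3 239.9] 0.61 [ 0.5376 -0.2723  0.074 ]
nut_medium [220.9 244.5] 0.63 [ 0.4829 -0.291   0.074 ]
nut_medium [255.4 138.7] 0.56 [ 0.506  -0.1135  0.074 ]
nut_small [239.2 165.9] 0.49 [ 0.49   -0.1574  0.074 ]
bearing [299.7 236.6] 0.79 [ 0.6047 -0.2541  0.074 ]
bearing [257.9 202.4] 0.35 [ 0.5279 -0.209   0.074 ]
stand [256.6 202.4] 0.65 [ 0.5316 -0.2368  0.    ]
stand [298.1 235.6] 0.61 [ 0.6205 -0.2877  0.    ]
```

View pics/w2.png

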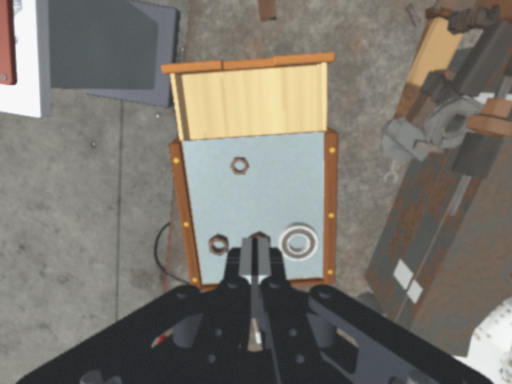

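The wrist view shows the front edge of the sheet from (185,140) to (326,132) and the back rim near row 281. The small nut is at (240,165), the medium at (219,244), and the bearing at (299,242). The large nut is half hidden behind the fingers at (258,238).

Run:
```python
from h import *
for n,uv,z in [('eL',(185,140.5),.074),('eR',(326,132),.074),('bL',(202.5,283),.074),('bR',(323,278),.074),('faceL',(163,69),.067),('faceR',(333,57),.067)]:
    print(n,np.round(at_z('wrist',uv,z),4))
H=dict(nut_large=.093,nut_medium=.090,nut_small=.087,bearing=.090)
cams.grab_frame('top')
for cam in ['wrist','top','scene']:
    if cam!='wrist': cams.grab_frame(cam)
    for n,z in H.items():
        for r in cams.trace(cam,n)[:1]:
            v,u=np.nonzero(r['region']); c=((u.min()+u.max())/2,(v.min()+v.max())/2)
            print(cam,n,round(r['confidence'],2),len(u),np.round(c,1),np.round(at_z(cam,c,(z+.074)/2+.003),4)[:2])
```

```text
eL [ 0.4069 -0.1353  0.074 ]
eR [ 0.6032 -0.0861  0.074 ]
bL [ 0.4629 -0.3702  0.074 ]
bR [ 0.6616 -0.3228  0.074 ]
faceL [ 0.3648 -0.0451  0.067 ]
faceR [0.5886 0.0122 0.067 ]
wrist nut_large 0.42 128 [259.5 238.5] [ 0.5405 -0.2636]
wrist nut_medium 0.83 337 [218. 244.] [ 0.4781 -0.286 ]
wrist nut_small 0.68 173 [239.5 165.5] [ 0.4902 -0.1555]
wrist bearing 0.91 1072 [298.5 241. ] [ 0.6014 -0.2579]
top nut_large 0.5 2181 [151.5 222. ] [ 0.4783 -0.0763]
top nut_medium 0.66 51 [231. 227.] [ 0.4769 -0.2945]
top nut_small 0.52 58 [183.5 220. ] [ 0.4891 -0.163 ]
top bearing 0.54 321 [224.5 183. ] [ 0.5987 -0.2684]
scene nut_large 0.58 195 [274.  218.5] [ 0.5372 -0.2764]
scene nut_medium 0.46 146 [302.5 223. ] [ 0.4744 -0.2921]
scene bearing 0.62 446 [247. 215.] [ 0.5992 -0.2626]
```

The stand yaw is about -76°, and the nuts sit about 78 mm from the back rim, so there is room behind them. The small nut lies partly in the large one's lane, so it goes first, pushed with a slightly opened fork.

step_arm:
  deltas:
    - {"dx":-0.8,"dy":-2.5,"dz":-3,"rx":0,"ry":0,"rz":0.07}
    - {"dx":-0.8,"dy":-5.7,"dz":-6,"rx":0,"ry":0,"rz":0.07}
    - {"dx":-0.8,"dy":-5.7,"dz":-10,"rx":0,"ry":0,"rz":0.07}
    - {"dx":-0.8,"dy":-5.7,"dz":-14,"rx":0,"ry":0,"rz":0.07}
    - {"dx":-0.8,"dy":-5.7,"dz":-18,"rx":0,"ry":0,"rz":0.07}
    - {"dx":-0.8,"dy":-5.7,"dz":-21,"rx":0,"ry":0,"rz":0.07}
    - {"dx":-0.8,"dy":-5.7,"dz":-24,"rx":0,"ry":0,"rz":0.07}
    - {"dx":-0.8,"dy":-5.7,"dz":-26,"rx":0,"ry":0,"rz":0.07}
    - {"dx":-0.8,"dy":-5.7,"dz":-27,"rx":0,"ry":0,"rz":0.07}
    - {"dx":-0.8,"dy":-5.7,"dz":-27.7,"rx":0,"ry":0,"rz":0.07}
    - {"dx":-0.8,"dy":-5.7,"dz":-28.2,"rx":0,"ry":0,"rz":0.07}
    - {"dx":-0.8,"dy":-5.7,"dz":-28.2,"rx":0,"ry":0,"rz":0.07}
  gripper: 0.15

```text
time: 5.55
position: [0.501, -0.1915, 0.0794]
tool_rot: [0.612, 0.791, 0.0, 0.0]
force: [0.0, -0.1, 0.1]
gripper_width: 0.0128
grip_force: 0.0
```

```bash
python3 look.py w3 nut_small stand_edge nut_large nut_medium
```

```text
5.55 [ 0.50095504 -0.19147497  0.07942597] [6.11822439e-01 7.90995122e-01 4.68442117e-05 1.31629123e-04] [-0.38277166  0.29830365  0.77240873  1.94625416 -0.24745662  0.99253332
  0.7583089 ] 0.012783538834630218
nut_small [244.5 199.2] 0.86 [ 0.4884 -0.1648  0.074 ]
stand_edge [291.2 119.5] 0.72 [ 0.5005 -0.119   0.074 ]
nut_medium [180.1 377.3] 0.56 [ 0.477  -0.2997  0.074 ]
```

View pics/w3.png

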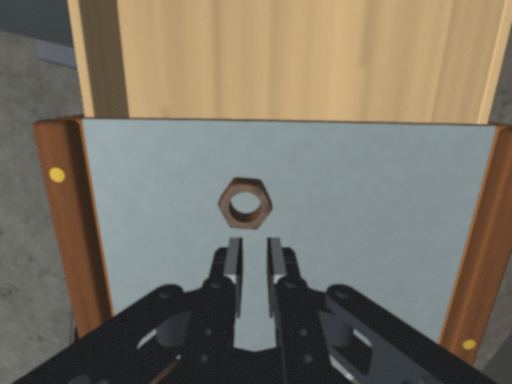

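The view is clear. The small nut is at (245,203), about 6 mm left of the fork centre, with the edge at row 121. I'll shift sideways and push 80 mm.

step_arm:
  deltas:
    - {"dx":-0.6,"dy":-0.1,"dz":0,"rx":0,"ry":0,"rz":0}
    - {"dx":-0.7,"dy":0.4,"dz":0,"rx":0,"ry":0,"rz":0}
    - {"dx":-0.9,"dy":1.2,"dz":0,"rx":0,"ry":0,"rz":0}
    - {"dx":-1.1,"dy":2.0,"dz":0,"rx":0,"ry":0,"rz":0}
    - {"dx":-1.3,"dy":2.8,"dz":0,"rx":0,"ry":0,"rz":0}
    - {"dx":-1.5,"dy":3.6,"dz":0,"rx":0,"ry":0,"rz":0}
    - {"dx":-1.7,"dy":4.4,"dz":0,"rx":0,"ry":0,"rz":0}
    - {"dx":-1.9,"dy":5.2,"dz":0,"rx":0,"ry":0,"rz":0}
    - {"dx":-2.1,"dy":6.0,"dz":0,"rx":0,"ry":0,"rz":0}
    - {"dx":-2.3,"dy":6.8,"dz":0,"rx":0,"ry":0,"rz":0}
    - {"dx":-2.5,"dy":7.6,"dz":0,"rx":0,"ry":0,"rz":0}
    - {"dx":-2.6,"dy":7.9,"dz":0,"rx":0,"ry":0,"rz":0}

```text
time: 6.8
position: [0.4744, -0.1109, 0.0792]
tool_rot: [0.611, 0.791, 0.0, -0.0]
force: [-0.4, 0.0, 0.0]
gripper_width: 0.013
grip_force: 0.0
```

```bash
python3 look.py w4 nut_small stand_edge
```

```text
6.8 [ 0.47437741 -0.11091363  0.07920791] [ 6.11416572e-01  7.91308843e-01  1.01105762e-04 -2.83902807e-04] [-0.5547183   0.17250707  0.75949135  2.05787738 -0.14496859  0.96339835
  0.53558736] 0.012974361358217333
nut_small [248.4 210.6] 0.64 [ 0.4651 -0.0902  0.074 ]
stand_edge [297.8 270.9] 0.79 [ 0.502 -0.12   0.074]
stand_edge [285.7 248.9] 0.47 [ 0.4911 -0.108   0.074 ]
```

View pics/w4.png

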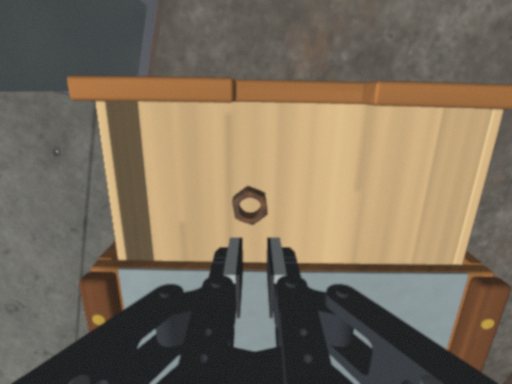

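The small nut lies in the drawer at (249,205). Next I'll go up, back, and down behind the large nut.

step_arm:
  deltas:
    - {"dx":0,"dy":0,"dz":3,"rx":0,"ry":0,"rz":0}
    - {"dx":0,"dy":-1,"dz":6,"rx":0,"ry":0,"rz":0}
    - {"dx":1.5,"dy":-4.5,"dz":6,"rx":0,"ry":0,"rz":0}
    - {"dx":3,"dy":-8,"dz":6,"rx":0,"ry":0,"rz":0}
    - {"dx":4,"dy":-11.5,"dz":6,"rx":0,"ry":0,"rz":0}
    - {"dx":5,"dy":-15,"dz":6,"rx":0,"ry":0,"rz":0}
    - {"dx":6.5,"dy":-18,"dz":6,"rx":0,"ry":0,"rz":0}
    - {"dx":7.3,"dy":-20.5,"dz":6,"rx":0,"ry":0,"rz":0}
    - {"dx":7.3,"dy":-20.5,"dz":6,"rx":0,"ry":0,"rz":0}
    - {"dx":7.3,"dy":-20.5,"dz":3,"rx":0,"ry":0,"rz":0}
    - {"dx":7.3,"dy":-20.5,"dz":1,"rx":0,"ry":0,"rz":0}
    - {"dx":7.3,"dy":-20.5,"dz":0,"rx":0,"ry":0,"rz":0}
  gripper: 0.2

```text
time: 7.95
position: [0.5463, -0.3172, 0.0766]
tool_rot: [0.612, 0.791, -0.001, -0.002]
force: [0.0, -0.5, -0.4]
gripper_width: 0.0168
grip_force: 0.0
```

```bash
python3 look.py w5 nut_large nut_medium stand_edge bearing
```

```text
7.95 [ 0.54630285 -0.31722221  0.07656404] [ 6.12131803e-01  7.90753966e-01 -6.32645208e-04 -1.55595658e-03] [-0.13332835  0.52324097  0.777617    1.70945184 -0.40722935  1.081758
  1.02721829] 0.01682544405240731
nut_large [252.5 194.9] 0.86 [ 0.5368 -0.2858  0.074 ]
nut_medium [131.7 186.8] 0.61 [ 0.4755 -0.2984  0.074 ]
bearing [374.4 192.3] 0.9 [ 0.601  -0.2702  0.074 ]
```

View pics/w5.png

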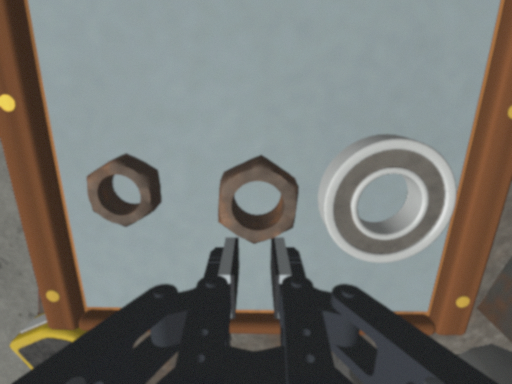

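The large nut is centred in front of the fork at (257,198) and clears the bearing. I'll push it about 210 mm in two calls.

step_arm:
  deltas:
    - {"dx":-0.1,"dy":0.4,"dz":0.1,"rx":0,"ry":0,"rz":0}
    - {"dx":-0.2,"dy":0.9,"dz":0.2,"rx":0,"ry":0,"rz":0}
    - {"dx":-0.4,"dy":1.7,"dz":0.2,"rx":0,"ry":0,"rz":0}
    - {"dx":-0.7,"dy":2.7,"dz":0.2,"rx":0,"ry":0,"rz":0}
    - {"dx":-0.9,"dy":3.7,"dz":0.2,"rx":0,"ry":0,"rz":0}
    - {"dx":-1.2,"dy":4.7,"dz":0.2,"rx":0,"ry":0,"rz":0}
    - {"dx":-1.4,"dy":5.7,"dz":0.2,"rx":0,"ry":0,"rz":0}
    - {"dx":-1.7,"dy":6.7,"dz":0.2,"rx":0,"ry":0,"rz":0}
    - {"dx":-1.9,"dy":7.7,"dz":0.2,"rx":0,"ry":0,"rz":0}
    - {"dx":-2.2,"dy":8.7,"dz":0.2,"rx":0,"ry":0,"rz":0}
    - {"dx":-2.4,"dy":9.6,"dz":0.2,"rx":0,"ry":0,"rz":0}
    - {"dx":-2.5,"dy":10.0,"dz":0.2,"rx":0,"ry":0,"rz":0}

```text
time: 9.2
position: [0.5224, -0.2155, 0.0811]
tool_rot: [0.611, 0.791, 0.0, -0.0]
force: [0.5, -0.5, 1.2]
gripper_width: 0.017
grip_force: 0.6
```

```bash
python3 look.py w6 nut_large stand_edge
```

```text
9.2 [ 0.52237296 -0.2155095   0.08111012] [ 6.11355678e-01  7.91355769e-01  2.12958581e-04 -4.86254102e-04] [-0.35911257  0.37627909  0.81265846  1.87660658 -0.31849091  1.02378834
  0.84262388] 0.01696608823435488
nut_large [251.6 201.6] 0.78 [ 0.5135 -0.1898  0.074 ]
stand_edge [260.9  58.8] 0.71 [ 0.5002 -0.1213  0.074 ]
```

step_arm:
  deltas:
    - {"dx":-0.1,"dy":0.6,"dz":0,"rx":0,"ry":0,"rz":0}
    - {"dx":-0.4,"dy":1.6,"dz":0,"rx":0,"ry":0,"rz":0}
    - {"dx":-0.6,"dy":2.6,"dz":0,"rx":0,"ry":0,"rz":0}
    - {"dx":-0.9,"dy":3.6,"dz":0,"rx":0,"ry":0,"rz":0}
    - {"dx":-1.1,"dy":4.6,"dz":0,"rx":0,"ry":0,"rz":0}
    - {"dx":-1.4,"dy":5.6,"dz":0,"rx":0,"ry":0,"rz":0}
    - {"dx":-1.6,"dy":6.5,"dz":0,"rx":0,"ry":0,"rz":0}
    - {"dx":-1.9,"dy":7.4,"dz":0,"rx":0,"ry":0,"rz":0}
    - {"dx":-2.1,"dy":8.3,"dz":0,"rx":0,"ry":0,"rz":0}
    - {"dx":-2.3,"dy":9.2,"dz":0,"rx":0,"ry":0,"rz":0}
    - {"dx":-2.5,"dy":10.0,"dz":0,"rx":0,"ry":0,"rz":0}
    - {"dx":-2.6,"dy":10.4,"dz":0,"rx":0,"ry":0,"rz":0}

```text
time: 10.35
position: [0.4964, -0.1119, 0.0812]
tool_rot: [0.611, 0.791, 0.0, -0.0]
force: [0.1, -0.6, -0.3]
gripper_width: 0.0171
grip_force: 0.0
```

```bash
python3 look.py w7 nut_large nut_small stand_edge
```

```text
10.35 [ 0.49637441 -0.11188475  0.08120474] [ 6.11420538e-01  7.91305765e-01  1.16394101e-04 -3.14015037e-04] [-0.59407147  0.23641834  0.82159829  2.00908105 -0.2085146   0.98052082
  0.58584321] 0.017067253188793617
nut_large [334.1 198.4] 0.57 [ 0.5299 -0.0734  0.074 ]
stand_edge [257.6 257.3] 0.64 [ 0.4996 -0.1197  0.074 ]
stand_edge [256.9 239.1] 0.6 [ 0.4962 -0.1085  0.074 ]
```

View pics/w7.png

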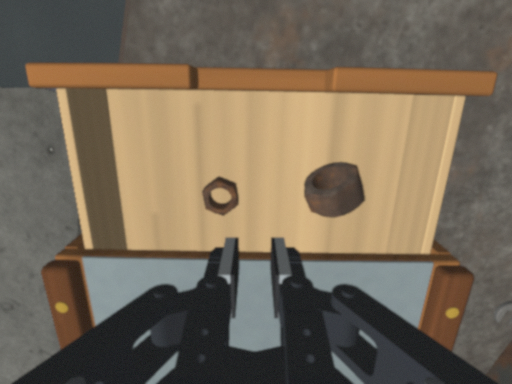

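The large nut is in the drawer, standing on a flank at (334,190), and the small one is at (220,196). Next is the medium nut.

step_arm:
  deltas:
    - {"dx":0,"dy":0,"dz":3,"rx":0,"ry":0,"rz":0}
    - {"dx":0,"dy":-1,"dz":6,"rx":0,"ry":0,"rz":0}
    - {"dx":-0.2,"dy":-4.7,"dz":6,"rx":0,"ry":0,"rz":0}
    - {"dx":-0.4,"dy":-8.4,"dz":6,"rx":0,"ry":0,"rz":0}
    - {"dx":-0.6,"dy":-12.1,"dz":6,"rx":0,"ry":0,"rz":0}
    - {"dx":-0.8,"dy":-15.8,"dz":6,"rx":0,"ry":0,"rz":0}
    - {"dx":-1.0,"dy":-19.2,"dz":6,"rx":0,"ry":0,"rz":0}
    - {"dx":-1.1,"dy":-22,"dz":6,"rx":0,"ry":0,"rz":0}
    - {"dx":-1.1,"dy":-22,"dz":6,"rx":0,"ry":0,"rz":0}
    - {"dx":-1.1,"dy":-22,"dz":3,"rx":0,"ry":0,"rz":0}
    - {"dx":-1.1,"dy":-22,"dz":1,"rx":0,"ry":0,"rz":0}
    - {"dx":-1.1,"dy":-22,"dz":0,"rx":0,"ry":0,"rz":0}

```text
time: 11.55
position: [0.4843, -0.3332, 0.0788]
tool_rot: [0.612, 0.791, -0.001, -0.001]
force: [-0.4, 0.8, 0.5]
gripper_width: 0.017
grip_force: 0.0
```

```bash
python3 look.py w8 nut_medium bearing; python3 -c "
from h import *
for r in cams.trace('wrist','nut_medium')[:1]:
    v,u=np.nonzero(r['region']); print(u.min(),u.max(),v.min(),v.max(),len(u))"
```

```text
11.55 [ 0.48432598 -0.33324856  0.07884381] [ 6.12262639e-01  7.90652974e-01 -5.19758793e-04 -1.43751178e-03] [-0.15658114  0.4504257   0.85775284  1.82198169 -0.38812389  1.05027863
  1.10345079] 0.01700910257491863
nut_medium [259.6 184.8] 0.55 [ 0.4772 -0.2963  0.074 ]
bearing [499.1 192.4] 0.63 [ 0.604 -0.269  0.074]
225 289 152 225 2841
```

step_arm:
  deltas:
    - {"dx":-0.2,"dy":0.7,"dz":0,"rx":0,"ry":0,"rz":0}
    - {"dx":-0.3,"dy":1.4,"dz":-0.1,"rx":0,"ry":0,"rz":0}
    - {"dx":-0.5,"dy":2.1,"dz":-0.1,"rx":0,"ry":0,"rz":0}
    - {"dx":-0.7,"dy":2.9,"dz":-0.1,"rx":0,"ry":0,"rz":0}
    - {"dx":-0.9,"dy":3.8,"dz":-0.1,"rx":0,"ry":0,"rz":0}
    - {"dx":-1.2,"dy":4.7,"dz":-0.1,"rx":0,"ry":0,"rz":0}
    - {"dx":-1.4,"dy":5.7,"dz":-0.1,"rx":0,"ry":0,"rz":0}
    - {"dx":-1.7,"dy":6.7,"dz":-0.1,"rx":0,"ry":0,"rz":0}
    - {"dx":-1.9,"dy":7.7,"dz":-0.1,"rx":0,"ry":0,"rz":0}
    - {"dx":-2.2,"dy":8.7,"dz":-0.1,"rx":0,"ry":0,"rz":0}
    - {"dx":-2.4,"dy":9.6,"dz":-0.1,"rx":0,"ry":0,"rz":0}
    - {"dx":-2.5,"dy":10.0,"dz":-0.1,"rx":0,"ry":0,"rz":0}

```text
time: 12.75
position: [0.4604, -0.2315, 0.0802]
tool_rot: [0.611, 0.791, 0.0, -0.0]
force: [0.5, -0.4, -0.4]
gripper_width: 0.0173
grip_force: 0.3
```

```bash
python3 look.py w9 nut_medium stand_edge; python3 -c "
from h import *
for r in cams.trace('wrist','nut_medium')[:1]:
    v,u=np.nonzero(r['region']); print(u.min(),u.max(),v.min(),v.max(),len(u))"
```

```text
12.75 [ 0.46039501 -0.23153641  0.08018885] [ 6.11336071e-01  7.91370905e-01  3.53245150e-04 -4.16855905e-04] [-0.41231809  0.27726145  0.90879803  1.99724783 -0.26258271  0.98800573
  0.87983317] 0.01732098340554004
nut_medium [257.6 209.5] 0.87 [ 0.4558 -0.2092  0.074 ]
nut_medium [403.8  56.3] 0.26 [ 0.5016 -0.1187  0.074 ]
stand_edge [400.8  56.9] 0.76 [ 0.5006 -0.1201  0.074 ]
stand_edge [334.4 231.4] 0.72 [ 0.5003 -0.2118  0.074 ]
224 284 179 249 2697
```

step_arm:
  deltas:
    - {"dx":-0.1,"dy":0.6,"dz":0,"rx":0,"ry":0,"rz":0}
    - {"dx":-0.4,"dy":1.6,"dz":0,"rx":0,"ry":0,"rz":0}
    - {"dx":-0.6,"dy":2.6,"dz":0,"rx":0,"ry":0,"rz":0}
    - {"dx":-0.9,"dy":3.6,"dz":0,"rx":0,"ry":0,"rz":0}
    - {"dx":-1.1,"dy":4.6,"dz":0,"rx":0,"ry":0,"rz":0}
    - {"dx":-1.4,"dy":5.6,"dz":0,"rx":0,"ry":0,"rz":0}
    - {"dx":-1.6,"dy":6.5,"dz":0,"rx":0,"ry":0,"rz":0}
    - {"dx":-1.9,"dy":7.4,"dz":0,"rx":0,"ry":0,"rz":0}
    - {"dx":-2.1,"dy":8.3,"dz":0,"rx":0,"ry":0,"rz":0}
    - {"dx":-2.3,"dy":9.2,"dz":0,"rx":0,"ry":0,"rz":0}
    - {"dx":-2.5,"dy":10.0,"dz":0,"rx":0,"ry":0,"rz":0}
    - {"dx":-2.6,"dy":10.5,"dz":0,"rx":0,"ry":0,"rz":0}

```text
time: 13.95
position: [0.4343, -0.1278, 0.0802]
tool_rot: [0.612, 0.791, -0.0, -0.0]
force: [0.5, -0.0, -0.4]
gripper_width: 0.0173
grip_force: 0.0
```

```bash
python3 look.py w10 nut_medium nut_large nut_small stand_edge drawer_face
```

```text
13.95 [ 0.43433084 -0.12777234  0.08020289] [ 6.11895252e-01  7.90938784e-01 -3.25651570e-05 -1.98422252e-04] [-0.66454534  0.08284137  0.89998844  2.13667689 -0.07960044  0.9552328
  0.53370967] 0.017341232353192702
nut_medium [254.9 184.7] 0.66 [ 0.4249 -0.0918  0.074 ]
nut_large [449.2 184.7] 0.73 [ 0.5244 -0.0665  0.074 ]
nut_small [310.7 201.3] 0.94 [ 0.4562 -0.0942  0.074 ]
stand_edge [369.3 261. ] 0.84 [ 0.5003 -0.1208  0.074 ]
drawer_face [367.   70.8] 0.68 [ 0.4744 -0.0202  0.035 ]
```

View pics/w10.png

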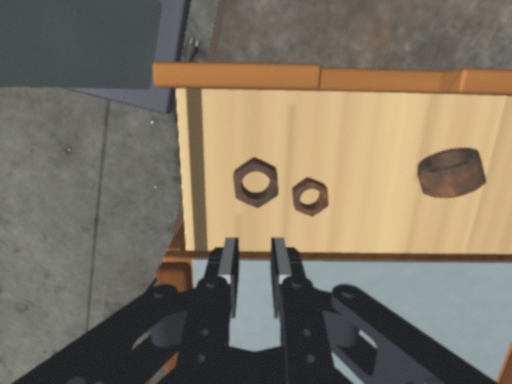

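All three nuts are in the drawer: medium at (256,182), small at (310,196), large at (451,173). I'll shut the fingers and go round to the drawer face.

step_arm:
  deltas:
    - {"dx":0,"dy":0,"dz":3,"rx":0,"ry":0,"rz":0}
    - {"dx":0.5,"dy":2,"dz":5.5,"rx":0,"ry":0,"rz":0}
    - {"dx":1.5,"dy":5,"dz":6,"rx":0,"ry":0,"rz":0}
    - {"dx":2.2,"dy":8.5,"dz":6,"rx":0,"ry":0,"rz":0}
    - {"dx":3,"dy":11.5,"dz":6,"rx":0,"ry":0,"rz":0}
    - {"dx":3.4,"dy":13.4,"dz":6,"rx":0,"ry":0,"rz":0}
    - {"dx":3.4,"dy":13.4,"dz":6,"rx":0,"ry":0,"rz":0}
    - {"dx":3.4,"dy":13.4,"dz":6,"rx":0,"ry":0,"rz":0}
  gripper: 0

```text
time: 14.92
position: [0.4688, 0.0059, 0.1402]
tool_rot: [0.611, 0.791, -0.0, 0.0]
force: [-0.3, -0.7, 0.0]
gripper_width: -0.0002
grip_force: 0.0
```

```bash
python3 look.py w11 drawer_face
python3 - <<'E'
from h import *
im=cams.grab_frame('scene'); cv2.imwrite('pics/s2.png',cv2.resize(im[150:384,80:400,::-1],None,fx=2,fy=2))
cams.grab_frame('top')
for c in ['scene','top']:
    for r in cams.place_of(c,'drawer_face')[:2]: print(c,round(r['confidence'],2),at_z(c,r['point'],.035))
E
```

```text
14.9167 [0.46883168 0.00586834 0.14015636] [ 6.11246571e-01  7.91440076e-01 -4.67468334e-04  1.30567194e-04] [-0.84182368  0.01640929  0.75252245  2.03613509 -0.01165159  1.09395017
  0.17151116] -0.0002106781534877625
drawer_face [254.7 218.6] 0.94 [ 0.4745 -0.0203  0.035 ]
drawer_face [253. 310.] 0.68 [ 0.4981 -0.1186  0.035 ]
scene 0.7 [ 0.47835765 -0.01994361  0.035     ]
top 0.65 [ 0.47805858 -0.00966645  0.035     ]
```

View pics/s2.png

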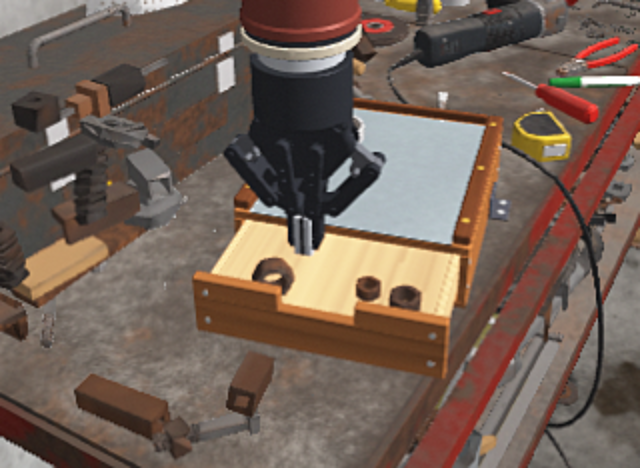

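The drawer holds all three nuts, and the large one lies upright and fits under the 48 mm. The gripper is out in front of the panel, and the rusty block on the bench is off to the side. I'll go down and push.

step_arm:
  deltas:
    - {"dx":0,"dy":0,"dz":-3,"rx":0,"ry":0,"rz":0}
    - {"dx":0,"dy":0,"dz":-6,"rx":0,"ry":0,"rz":0}
    - {"dx":0,"dy":0,"dz":-9,"rx":0,"ry":0,"rz":0}
    - {"dx":0,"dy":0,"dz":-10.8,"rx":0,"ry":0,"rz":0}
    - {"dx":0,"dy":0,"dz":-11,"rx":0,"ry":0,"rz":0}
    - {"dx":0.1,"dy":-0.4,"dz":-11,"rx":0,"ry":0,"rz":0}
    - {"dx":0.2,"dy":-0.9,"dz":-11,"rx":0,"ry":0,"rz":0}
    - {"dx":0.35,"dy":-1.4,"dz":-11,"rx":0,"ry":0,"rz":0}
    - {"dx":0.5,"dy":-1.9,"dz":-11,"rx":0,"ry":0,"rz":0}
    - {"dx":0.6,"dy":-2.4,"dz":-11,"rx":0,"ry":0,"rz":0}
    - {"dx":0.75,"dy":-3,"dz":-11,"rx":0,"ry":0,"rz":0}
    - {"dx":0.9,"dy":-3.6,"dz":-11,"rx":0,"ry":0,"rz":0}

```text
time: 16.22
position: [0.4783, -0.0308, 0.0308]
tool_rot: [0.612, 0.791, 0.001, 0.0]
force: [-0.1, 2.2, 1.9]
gripper_width: -0.0
grip_force: 0.8
```

step_arm:
  deltas:
    - {"dx":0.15,"dy":-0.6,"dz":0,"rx":0,"ry":0,"rz":0}
    - {"dx":0.3,"dy":-1.2,"dz":0,"rx":0,"ry":0,"rz":0}
    - {"dx":0.45,"dy":-1.8,"dz":0,"rx":0,"ry":0,"rz":0}
    - {"dx":0.6,"dy":-2.4,"dz":0,"rx":0,"ry":0,"rz":0}
    - {"dx":0.75,"dy":-3,"dz":0,"rx":0,"ry":0,"rz":0}
    - {"dx":0.9,"dy":-3.6,"dz":0,"rx":0,"ry":0,"rz":0}
    - {"dx":1.05,"dy":-4.2,"dz":0,"rx":0,"ry":0,"rz":0}
    - {"dx":1.15,"dy":-4.6,"dz":0,"rx":0,"ry":0,"rz":0}
    - {"dx":1.2,"dy":-4.9,"dz":0,"rx":0,"ry":0,"rz":0}
    - {"dx":1.3,"dy":-5.2,"dz":0,"rx":0,"ry":0,"rz":0}
    - {"dx":1.35,"dy":-5.4,"dz":0,"rx":0,"ry":0,"rz":0}
    - {"dx":1.35,"dy":-5.4,"dz":0,"rx":0,"ry":0,"rz":0}

```text
time: 17.22
position: [0.4911, -0.085, 0.0303]
tool_rot: [0.612, 0.791, -0.0, 0.0]
force: [0.4, 0.2, 0.1]
gripper_width: 0.0002
grip_force: 0.0
```

```bash
python3 look.py w12 drawer_face stand_edge
```

```text
17.2167 [ 0.49111441 -0.08496037  0.03025419] [ 6.11998479e-01  7.90858911e-01 -2.02553731e-04  5.74504474e-05] [-0.59049281  0.29839114  0.76482884  2.07026982 -0.26877259  0.87111057
  0.58098157] 0.00019966098644157875
```

step_arm:
  deltas:
    - {"dx":0.1,"dy":-0.3,"dz":0,"rx":0,"ry":0,"rz":0}
    - {"dx":0.15,"dy":-0.6,"dz":0,"rx":0,"ry":0,"rz":0}
    - {"dx":0.2,"dy":-0.9,"dz":0,"rx":0,"ry":0,"rz":0}
    - {"dx":0.25,"dy":-1.1,"dz":0,"rx":0,"ry":0,"rz":0}
    - {"dx":0.3,"dy":-1.2,"dz":0,"rx":0,"ry":0,"rz":0}

```text
time: 17.78
position: [0.4942, -0.0969, 0.0303]
tool_rot: [0.612, 0.791, -0.0, 0.0]
force: [-0.7, 2.3, 0.7]
gripper_width: 0.0001
grip_force: 0.8
```

step_arm:
  deltas:
    - {"dx":0,"dy":-0.1,"dz":0,"rx":0,"ry":0,"rz":0}
    - {"dx":0.05,"dy":-0.2,"dz":0,"rx":0,"ry":0,"rz":0}
    - {"dx":0.05,"dy":-0.3,"dz":0,"rx":0,"ry":0,"rz":0}

```text
time: 18.03
position: [0.4945, -0.0985, 0.0303]
tool_rot: [0.612, 0.791, 0.0, -0.001]
force: [-2.2, 7.7, 3.6]
gripper_width: 0.0002
grip_force: 4.4
```

step_arm:
  deltas:
    - {"dx":0,"dy":-0.1,"dz":0,"rx":0,"ry":0,"rz":0}
    - {"dx":0,"dy":-0.1,"dz":0,"rx":0,"ry":0,"rz":0}
    - {"dx":0,"dy":-0.1,"dz":0,"rx":0,"ry":0,"rz":0}

```text
time: 18.28
position: [0.4945, -0.0985, 0.0303]
tool_rot: [0.611, 0.791, 0.001, -0.001]
force: [-2.1, 8.0, 4.0]
gripper_width: 0.0
grip_force: 4.4
```

step_arm:
  deltas:
    - {"dx":0,"dy":-0.1,"dz":0,"rx":0,"ry":0,"rz":0}
    - {"dx":0,"dy":-0.1,"dz":0,"rx":0,"ry":0,"rz":0}

```text
time: 18.45
position: [0.4945, -0.0985, 0.0303]
tool_rot: [0.611, 0.792, 0.001, -0.002]
force: [-2.8, 12.4, 6.1]
gripper_width: 0.0004
grip_force: 6.2
```

The drawer has stopped firmly at the predicted shut position. I'll back off and check.

step_arm:
  deltas:
    - {"dx":-0.2,"dy":0.8,"dz":0,"rx":0,"ry":0,"rz":0}
    - {"dx":-0.5,"dy":2,"dz":0,"rx":0,"ry":0,"rz":0}
    - {"dx":-1,"dy":4,"dz":0,"rx":0,"ry":0,"rz":0}
    - {"dx":-1,"dy":5,"dz":3,"rx":0,"ry":0,"rz":0}
    - {"dx":-1,"dy":5,"dz":7,"rx":0,"ry":0,"rz":0}
    - {"dx":-1,"dy":5,"dz":11,"rx":0,"ry":0,"rz":0}
    - {"dx":-1,"dy":5,"dz":15,"rx":0,"ry":0,"rz":0}
    - {"dx":-1,"dy":5,"dz":19,"rx":0,"ry":0,"rz":0}
    - {"dx":-1,"dy":5,"dz":23,"rx":0,"ry":0,"rz":0}
    - {"dx":-1,"dy":5,"dz":25,"rx":0,"ry":0,"rz":0}
    - {"dx":-1,"dy":5,"dz":25,"rx":0,"ry":0,"rz":0}

```text
time: 19.37
position: [0.4868, -0.0519, 0.2851]
tool_rot: [0.612, 0.791, 0.003, 0.002]
force: [1.4, 0.5, -0.8]
gripper_width: 0.0004
grip_force: 0.0
```

```bash
python3 look.py w13 drawer_face bearing stand_edge
python3 - <<'E'
import cv2
a=cv2.imread('pics/w13.png')
from h import *
im=cams.grab_frame('scene')[150:384,80:400,::-1]
cv2.imwrite('pics/f.png',cv2.resize(np.hstack([a[75:309,50:462],im]),(784,250)))
E
```

```text
19.3667 [ 0.4868093  -0.05194797  0.28506387] [0.61216935 0.79071732 0.002985   0.00242835] [-0.80394388 -0.0840463   0.78687798  1.79623049  0.05875569  1.3975283
  0.22464977] 0.000353280434017835
drawer_face [249.6 198.3] 0.93 [ 0.4925 -0.1079  0.035 ]
stand_edge [250.5 217.1] 0.72 [ 0.4953 -0.1179  0.074 ]
```

View pics/f.png

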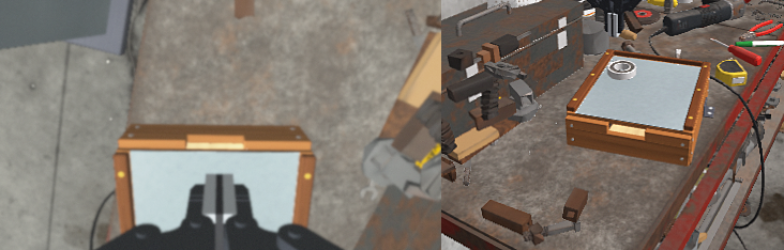

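The drawer is shut flush, the bearing is in place on the stand, no nuts are left on top, and the gripper is clear.

```bash
python3 -c "
from plant import manip
print(manip.hand_in())"
```

```text
the job is handed in; nothing more can be done
None
```

I swept all three nuts over the front edge into the drawer and pushed it fully shut, left the bearing where it was and didn't touch the tools; handed in at about 19 s of the 62 s limit, with no verdict shown.

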